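# Check the thermometer on its reference disc, then hold it aimed into the warmed cup

## Task

Draw the slim white infrared thermometer out of its stand and hold it upright and still, lens down, about 10 cm over the middle of the flat round reference disc for two seconds as a check. Then tip it aslant, about half-way between upright and level, aim its lens end at the middle of the mouth of the empty coffee cup on the saucer from about 10 cm away, and finish while still holding it there, steady, raised and touching nothing else. Do not touch the cup with the thermometer, leave the cup on its saucer where it is and do not disturb the other things on the counter.

Things in the scene. Friction and masses are not known exactly. Their poses are not given: they have to be found in the camera images.
- wand_mid (a point): centre (half-way up) of the infrared thermometer: a white straight bar, 26 mm (its x) by 34 mm (its y) by 180 mm (its z), 0.08 to 0.18 kg, small dark display on its -x face near the top. At the start it stands upright in the stand, lens end down, its top 192 mm above the counter; the upper 120 mm stick out of the stand and can be gripped across the 26 mm or the 34 mm faces. Its z axis runs from the lens end to the top end
- wand_nose (a point): middle of the lens end (a black ring, 20 mm across) of the thermometer, 90 mm from wand_mid along -z, same axes; the thermometer looks along its -z axis. At the start it rests on the socket's floor, 12 mm above the counter
- wand: the thermometer as a whole; origin at the middle of its lens end, same axes as wand_nose
- stand: fixed stand of the thermometer: dark disc foot 100 mm across and 7 mm thick, black open-topped rectangular socket on it, outside 36 mm (x) by 44 mm (y), inside 30 by 38 mm (2 mm play on each side of the thermometer), floor 12 mm and rim 72 mm above the counter, walls 3 mm. Origin: centre of its underside. Its z axis points up; the thermometer must rise 60 mm to come clear
- refdisc: fixed reference disc lying on the counter: a metal puck 84 mm across and 12 mm high with a black matt top 68 mm across; origin: centre of its underside
- disc_top (a point): middle of the reference disc's black top, 12 mm above the counter
- cup: white ceramic coffee cup, empty, loose, 0.25 kg, standing upright on the saucer, 90 mm across the rim and 62 mm high, ear-shaped handle on its +y side; origin: centre of its underside
- cup_rim (a point): middle of the cup's open mouth, at rim height, 62 mm above the cup's underside; z points up
- saucer: white loose saucer under the cup, 150 mm across and 16 mm high; origin: centre of its underside
- pitcher: bystander: steel milk pitcher, 86 mm across, 110 mm high, with a handle that reaches 74 mm out on its +x side; origin: centre of its underside
- squeeze: bystander: white squeeze bottle with a pointed nozzle, 56 mm across, 188 mm high; origin: centre of its underside
- tumbler: bystander: glass tumbler, 68 mm across, 85 mm high; origin: centre of its underside

How it is judged:
By the outcome, as a careful person would: the job done as asked, in the order asked, and still so for the second after the job is handed in, while the arm keeps its last pose, push and grip.
It also fails if it takes over 48 s, if anything falls off the work surface, if the arm or the gripper's body presses on something with over 40 N, if the wrist force passes 120 N, or if a joint passes its speed limit or range.

## Robot

A 6-joint arm with a two-finger parallel gripper is mounted at the origin on the work surface. World frame = base frame: x ahead of the robot, y to its left, z up, the work surface at z = 0. Lengths are in m, angles in rad, forces in N, time in s.
With the tool pointing down it reaches from about 0.3 to 0.775 m from the base axis. Payload 14.6 kg.
Tool frame: the origin (TCP) lies at the very end of the fingers, on their centre line; the grasp point (between the pads) lies 19 mm behind it; z points along the fingers, x is the direction in which the jaws open and shut, and the axes are right-handed (so a half turn about z gives the same grasp; the last joint's range is limited). The gripper opens to 94 mm and grips with 3 to 60 N. Pads are 16 mm wide; open, the fingers measure 119 mm over their backs; the gripper's body (75 mm by 177 mm) begins 78 mm behind the grasp point.
Start: joints at [1.047, 0.3, 1.521, -0, 1.321, -0.067], TCP at [0.243, 0.494, 0.205] pointing down, gripper open.
Joint ranges: [-3.03, 3.03], [-0.79, 2.21], [0.23, 2.52], [-1.04, 4.18], [0, 3.07], [-2.55, 2.55]. Speed limits (rad/s): [2.22, 2.22, 2.57, 3.14, 3.14, 3.14].

## Interface

Orientations are given as a unit quaternion [w, x, y, z].
In Python, from plant import ctrl gives the robot as it stands.
- The arm moves only by the tool carry_out, never from a script. Its argument "plan" is one flat list of numbers, 5 for each row, row after row: the opening, from 0 (shut) to 1 (fully open), then the shift along the tool's x, y, z in units of 30 mm (1.0 is 30 mm), then the turn about the tool's z in units of 6 degrees (1.0 is 6 degrees). A call has 1 to 8 rows; each row is the pose to reach, as a shift and turn from the pose commanded when the call began, along the tool's axes at that moment; what a row does not reach only later rows make up. A row lasts 1/12 s, in which the tool goes at most 41.7 mm and 7.16 degrees, less where a joint would pass 70% of its speed; a pose out of reach is approached as far as the arm can. A call with a gripper value outside its range is refused whole. The fingers move at their own pace and stop on an object; "force" is the grip in N (left out, the last holds). Time passes only in rows, so rows that repeat a pose let the fingers close. It gives the time, the measured TCP pose, the force and the opening at its end, in the units of the state.
- ctrl.state(): the state, without advancing time (a new reading comes with each control period).
- ctrl.read_camera(name): name is "scene" or "side" or "wrist"; returns (picture, depth): 384x512x3 uint8, red, green, blue; 384x512 float32, m along the optical axis (not along the pixel's ray), 0 where there is no reading.
- ctrl.camera_info(name): a dict with "intrinsics" (3x3 intrinsics, pixels), "world_to_cam" (4x4, takes a point from world to camera coordinates); the wrist camera has in their place "T_tool_cam" (4x4, takes a point from camera to tool coordinates, whose origin is the TCP and whose axes are the tool frame's). Camera axes: x right, y down, z forward; pixel columns grow to the right and rows downward; lengths in m; the calibration is good to about 2 mm. The wrist camera is an equidistant fisheye: a pixel r from the principal point sees the ray r / f radians off the axis. A picture is of the moment at which its call begins: read the wrist's pose just before it. camera_info takes no time and is no camera call.
- ctrl.finish_job(): hands the job in, once; it reports no verdict.
The state is a dict: "clock": time; "q": joint angles; "joint_vel": joint speeds; "effort": joint torques, N m; "ee_pos": TCP position; "tcp_rot": TCP orientation; "contact_force": force on the tool from outside, world axes, zero at the start; "ft_torque": the same for the moment, N m; "gripper_width": opening from 0.0 (shut) to 1.0 (fully open).
Only numpy, scipy, OpenCV 4.12 (cv2) and the standard library are available. Lean on these libraries where they do the work, as an engineer would, in place of code of your own. Each camera call takes 0.05 s, during which the arm holds its last target.

## Working session

There is one attempt and no reset: what is moved stays moved. The work goes in short steps, Python scripts to look and compute and a tool call to move; the robot and the scene stay as the last step left them, time stands still between calls to the robot, and variables do not carry over. Pictures are saved under pics/ and viewed, and the job is handed in when it is done.

Besides the shell and the picture viewer there is one more tool, called after "Request:" as name(argument=value, ...) on one line, values as JSON. carry_out: Moves the arm, as the interface text tells. Its arguments: {"type":"object","properties":{"plan":{"type":"array","items":{"type":"number"}},"force":{"type":"number"}},"required":["plan"]}

```bash
ls; mkdir -p pics; cat > h.py <<'E'
import numpy as np,cv2
from plant import ctrl
E
python3 - <<'E'
from h import *
import pickle
s=ctrl.state();print(s)
D={}
for n in ["scene","side","wrist"]:
    rgb,d=ctrl.read_camera(n);i=ctrl.camera_info(n);D[n]=(rgb,d,i)
    cv2.imwrite(f"pics/{n}0.png",rgb[:,:,::-1]);print(n,i)
pickle.dump(D,open("d0.pkl","wb"))
E
```

```text
pics
{'clock': 0.0, 'q': array([ 1.04742341e+00,  3.00462714e-01,  1.52159776e+00, -1.68380911e-05,
        1.32066994e+00, -6.65886307e-02]), 'joint_vel': array([-0.00036257,  0.00118311, -0.00077835,  0.0002813 ,  0.00038802,
        0.00049848]), 'effort': array([-2.91889650e-03, -5.31791174e+01, -3.52748716e+01,  7.07380241e-02,
        2.42361089e-02, -1.15462803e-04]), 'ee_pos': array([0.24245504, 0.49338339, 0.20488387]), 'tcp_rot': array([ 2.75132404e-04,  8.48840430e-01,  5.28648844e-01, -4.97985886e-04]), 'contact_force': array([ 0.10547576,  0.13934649, -0.37237007]), 'ft_torque': array([ 0.01979371, -0.00623523, -0.01204598]), 'gripper_width': 1.0009163047786171}
scene {'intrinsics': array([[436.60073221,   0.        , 254.07227949],
       [  0.        , 436.60073221, 191.78727135],
       [  0.        ,   0.        ,   1.        ]]), 'world_to_cam': array([[ 0.72205283,  0.69182233,  0.00464379, -0.51856253],
       [ 0.55392501, -0.57408231, -0.60298971, -0.30241887],
       [-0.41449583,  0.43796273, -0.79773545,  1.37164592],
       [ 0.        ,  0.        ,  0.    
[... 290 characters left out ...]
986, -0.56038147, -0.62207919,  0.42708624],
       [ 0.44292949,  0.43690124, -0.78289895,  0.64076905],
       [ 0.        ,  0.        ,  0.        ,  1.        ]])}
wrist {'intrinsics': array([[297.31863964,   0.        , 261.36547771],
       [  0.        , 297.31863964, 192.64880342],
       [  0.        ,   0.        ,   1.        ]]), 'T_tool_cam': array([[ 9.99999898e-01, -2.95494437e-04,  3.42603844e-04,
         5.78614070e-04],
       [ 2.02989398e-04,  9.69788204e-01,  2.43948351e-01,
        -6.95225934e-02],
       [-4.04338548e-04, -2.43948256e-01,  9.69788165e-01,
        -1.81085480e-01],
       [ 0.00000000e+00,  0.00000000e+00,  0.00000000e+00,
         1.00000000e+00]])}
```

View pics/scene0.png

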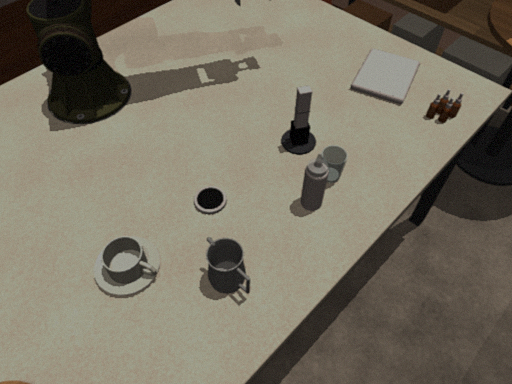

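View pics/side0.png

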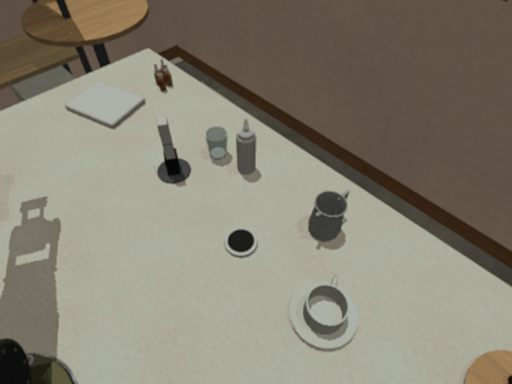

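View pics/wrist0.png

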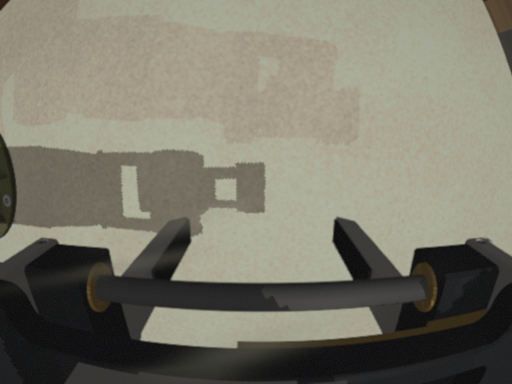

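The scene view shows the thermometer in its stand at about (302,115), the tumbler at (335,162), the squeeze bottle at (314,185), the disc at (210,200), the cup at (124,260) and the pitcher at (226,265). The side view shows the same objects, with the wand top at (164,122), the disc at (241,241) and the cup at (327,306).

```bash
cat >> h.py <<'E'
def cloud(rgb,d,i):
    K=i["intrinsics"];M=np.linalg.inv(i["world_to_cam"])
    v,u=np.mgrid[0:384,0:512]
    P=np.stack([(u-K[0,2])/K[0,0]*d,(v-K[1,2])/K[1,1]*d,d],-1)
    return P@M[:3,:3].T+M[:3,3]
def ray(i,uv,z):
    K=i["intrinsics"];M=np.linalg.inv(i["world_to_cam"])
    r=M[:3,:3]@np.linalg.solve(K,[uv[0],uv[1],1.]);o=M[:3,3]
    return o+r*(z-o[2])/r[2]
def proj(i,p):
    c=i["world_to_cam"]@np.append(p,1);c=i["intrinsics"]@c[:3];return c[:2]/c[2]
E
python3 - <<'E'
from h import *
import pickle
D=pickle.load(open("d0.pkl","rb"))
for n in ["scene","side"]:
    rgb,d,i=D[n];W=cloud(rgb,d,i);ok=(d>0)&(W[...,2]>.006)&(W[...,0]>.25)&(W[...,0]<1.0)&(abs(W[...,1])<.6)
    tab=(d>0)&(abs(W[...,2])<.01); print(n,"table z med",np.median(W[tab][:,2]))
    k,L,st,c=cv2.connectedComponentsWithStats(ok.astype(np.uint8))
    for j in range(1,k):
        if st[j,4]<60: continue
        p=W[L==j];q=np.percentile(p,[1,50,99],axis=0)
        print(st[j],np.round(q,3).tolist())
        top=p[p[:,2]>q[2,2]-.006];print("   top",np.round(top.min(0),3),np.round(top.max(0),3),len(top))
    # black disc & stand foot
    hsv=rgb.max(2)
    m=((hsv<50)&(abs(W[...,2])<.03)&(W[...,0]>.25)).astype(np.uint8)
    for c in cv2.findContours(m,0,1)[0]:
        if cv2.contourArea(c)>100:
            e=cv2.fitEllipse(c);print("dark",np.round(e[0],1),np.round(e[1],1),ray(i,e[0],.012).round(4))
E
python3 - <<'E'
import cv2
a=cv2.imread('pics/scene0.png');b=cv2.imread('pics/side0.png')
x=cv2.resize(a[75:305,85:355],None,fx=2.9,fy=2.6,interpolation=2);cv2.imwrite('pics/scz.png',x)
x=cv2.resize(b[105:360,140:370],None,fx=2.3,fy=2.3,interpolation=2);cv2.imwrite('pics/siz.png',x)
E
```

```text
scene table z med 0.0009413388202447193
[ 282   85   34   69 1327] [[0.558, 0.26, 0.006], [0.611, 0.294, 0.067], [0.647, 0.343, 0.195]]
   top [0.586 0.285 0.189] [0.62  0.325 0.196] 102
[ 301  145   47   66 1780] [[0.715, 0.136, 0.008], [0.767, 0.16, 0.079], [0.792, 0.299, 0.18]]
   top [0.76  0.158 0.174] [0.769 0.166 0.19 ] 24
[194 186  33  28 712] [[0.537, -0.054, 0.007], [0.578, -0.016, 0.013], [0.615, 0.026, 0.017]]
   top [ 0.534 -0.055  0.011] [0.615 0.028 0.019] 596
[  94  236   66   58 2996] [[0.521, -0.343, 0.007], [0.58, -0.277, 0.015], [0.649, -0.204, 0.069]]
   top [ 0.533 -0.318  0.063] [ 0.63  -0.23   0.071] 263
[ 206  237   45   56 1819] [[0.716, -0.174, 0.007], [0.761, -0.135, 0.067], [0.832, -0.094, 0.113]]
   top [ 0.707 -0.173  0.107] [ 0.8   -0.094  0.118] 225
[  0 380  31   4  81] [[0.61, -0.597, 0.012], [0.627, -0.578, 0.016], [0.651, -0.559, 0.018]]
   top [ 0.61  -0.598  0.013] [ 0.651 -0.558  0.019] 79
dark [225.4 261. ] [10.  24.2] [ 0.7327 -0.1113  0.012 ]
dark [209.7 198.1] [19.5 24.8] [ 0.5741 -0.0138  0.012 ]
dark [297.8 142.7] [21.9 33.1] [0.6103 0.29
[... 556 characters left out ...]
[0.715, -0.176, 0.009], [0.753, -0.138, 0.068], [0.827, -0.099, 0.111]]
   top [ 0.706 -0.175  0.105] [ 0.802 -0.096  0.114] 178
[224 227  34  30 762] [[0.536, -0.056, 0.007], [0.573, -0.018, 0.012], [0.614, 0.023, 0.015]]
   top [ 0.535 -0.058  0.009] [0.616 0.025 0.015] 728
[ 290  276   68   73 3609] [[0.509, -0.346, 0.007], [0.575, -0.279, 0.013], [0.647, -0.207, 0.067]]
   top [ 0.533 -0.321  0.061] [ 0.629 -0.232  0.069] 313
[ 465  350   47   34 1091] [[0.672, -0.6, 0.012], [0.724, -0.577, 0.015], [0.784, -0.552, 0.018]]
   top [ 0.665 -0.6    0.012] [ 0.792 -0.55   0.019] 1085
dark [240.4 240.3] [20.  23.6] [ 0.5756 -0.0153  0.012 ]
dark [175.8 173.2] [14.9 17.5] [0.5966 0.2808 0.012 ]
```

View pics/scz.png

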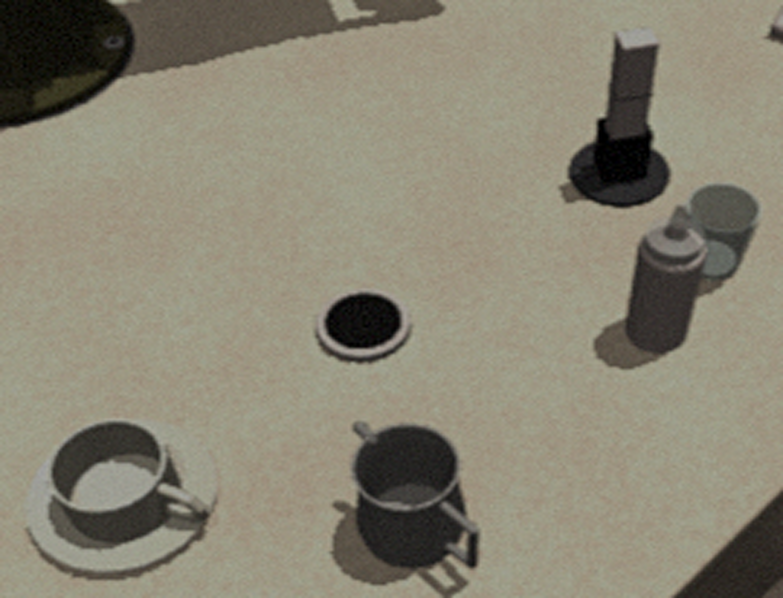

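View pics/siz.png

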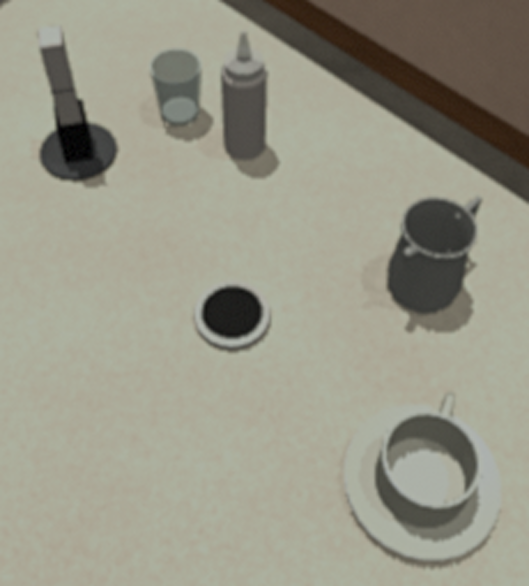

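```bash
python3 - <<'E'
from h import *
import pickle
D=pickle.load(open("d0.pkl","rb"))
for n in ["scene","side"]:
    rgb,d,i=D[n];W=cloud(rgb,d,i)
    near=(abs(W[...,0]-.603)<.06)&(abs(W[...,1]-.3)<.06)&(d>0)
    g=rgb.max(2)
    m=near&(W[...,2]>.18)
    print(n,"bright top levels",np.percentile(g[m],[5,25,50,75,95]))
    mt=(near&(W[...,2]>.184)&(g>np.percentile(g[m],95)*.8)).astype(np.uint8)
    c=max(cv2.findContours(mt,0,1)[0],key=cv2.contourArea)
    pts=np.array([ray(i,p[0],.192)[:2] for p in c])
    r=cv2.minAreaRect((pts*1000).astype(np.float32));print("top rect",r, pts.mean(0))
    # foot/rim circles: all elevated object at low z
    for name,ctr,zz,z0,z1 in [("cuprim",(.581,-.275),None,.058,.075),("disc",(.575,-.016),None,.008,.02)]:
        mm=(d>0)&(np.hypot(W[...,0]-ctr[0],W[...,1]-ctr[1])<.06)&(W[...,2]>z0)&(W[...,2]<z1)
        p=W[mm];A=np.c_[2*p[:,:2],np.ones(len(p))];s=np.linalg.lstsq(A,(p[:,:2]**2).sum(1),rcond=None)[0]
        h=cv2.minEnclosingCircle((p[:,:2]*1000).astype(np.float32))
        print(name,"circ",s[:2],np.sqrt(s[2]+s[:2]@s[:2]),"enc",h,"z",np.percentile(p[:,2],[50,90,98]))
    x=cv2.resize(rgb[80:160,270:330] if n=="scene" else rgb[110:190,140:200],None,fx=7,fy=7,interpolation=0)
    cv2.imwrite(f"pics/w_{n}.png",x[:,:,::-1])
E
```

```text
scene bright top levels [ 48.2  67.  153.  159.  161.8]
top rect ((601.4442138671875, 304.4696350097656), (31.940410614013672, 24.491680145263672), 57.99348068237305) [0.60209266 0.30523832]
cuprim circ [ 0.58024368 -0.27277858] 0.04364552519487342 enc ((584.782958984375, -269.7271423339844), 53.92619705200195) z [0.06532305 0.06817304 0.0696675 ]
disc circ [ 0.57638861 -0.01401906] 0.029866302623823338 enc ((575.5360107421875, -12.883243560791016), 42.50376892089844) z [0.01326801 0.0154433  0.01674197]
side bright top levels [ 78.   112.25 169.   177.   178.  ]
top rect ((602.861572265625, 300.1047058105469), (32.40850830078125, 22.723295211791992), 54.99070358276367) [0.60216532 0.30050827]
cuprim circ [ 0.57913502 -0.27566007] 0.043612435852711774 enc ((586.0826416015625, -272.63861083984375), 53.545406341552734) z [0.06525433 0.06702772 0.06808498]
disc circ [ 0.57506322 -0.01684923] 0.029514353287717825 enc ((575.6448364257812, -16.411699295043945), 42.22152328491211) z [0.01172436 0.01334738 0.01437983]
```

View pics/w_scene.png

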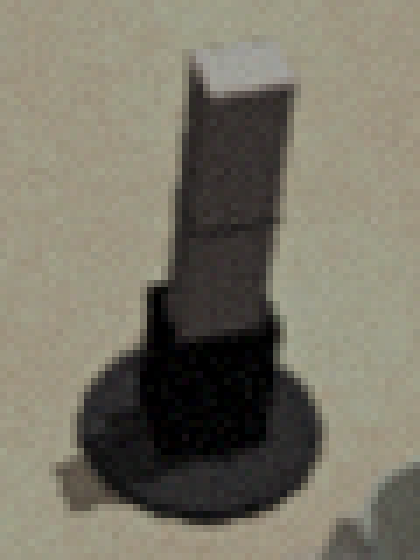

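View pics/w_side.png

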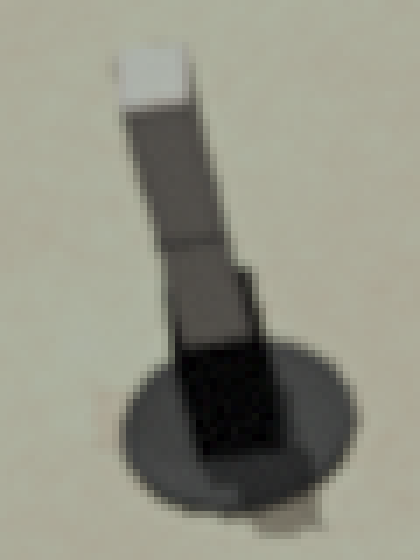

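```bash
cat >> h.py <<'E'
from scipy.spatial.transform import Rotation as Rn
def st():
    s=ctrl.state();w,x,y,z=s["tcp_rot"];R=Rn.from_quat([x,y,z,w]).as_matrix();return s,R
def go(p,az=None):
    s,R=st();a=np.degrees(np.arctan2(R[1,0],R[0,0]));d=R.T@(np.array(p)-s["ee_pos"])/.03
    print("t",round(s["clock"],2),"pos",s["ee_pos"].round(4),"az",a.round(2),"tilt",R[:,2].round(3),"F",s["contact_force"].round(1),"w",round(s["gripper_width"],3))
    print("units",d.round(2),"turn",None if az is None else round((a-az)/6,2),"q",s["q"].round(2))
E
python3 -c "
from h import *
go([.602,.3025,.235],57)
for n in ['scene','side']: M=np.linalg.inv(ctrl.camera_info(n)['world_to_cam']);print(M[:3,3])"
```

```text
t 0.15 pos [0.2425 0.4934 0.205 ] az 63.83 tilt [-0.    -0.001 -1.   ] F [ 0.3 -0.8  0.3] w 0.999
units [-0.43 13.56 -1.  ] turn 1.14 q [ 1.05  0.3   1.52  0.    1.32 -0.07]
[ 1.11048844 -0.41558998  0.91426321]
[ 0.2711167  -0.35890955  0.77155117]
```

Request:
carry_out(plan=[1,0,1,-1,0.3,1,0,2.3,-1,0.6,1,-0.1,3.6,-1,1.1,1,-0.2,5,-1,1.1,1,-0.3,6.3,-1,1.1,1,-0.4,7.6,-1,1.1,1,-0.4,9,-1,1.1,1,-0.4,10.3,-1,1.1])

```text
clock: 0.82
ee_pos: [0.5163, 0.345, 0.2353]
tcp_rot: [0.0, 0.878, 0.479, -0.0]
contact_force: [0.4, 0.7, 0.5]
gripper_width: 0.998
```

```bash
python3 -c "
from h import *
go([.602,.3025,.235],57)"
```

```text
t 0.82 pos [0.5163 0.345  0.2353] az 57.21 tilt [-0. -0. -1.] F [0.4 0.7 0.5] w 0.998
units [0.36 3.17 0.01] turn 0.04 q [ 0.53  0.44  1.26 -0.    1.44 -0.47]
```

Request:
carry_out(plan=[1,0.2,1.2,0,0,1,0.36,2.4,0,0,1,0.36,3.17,0,0,1,0.36,3.17,0,0,1,0.36,3.17,0,0])

```text
clock: 1.23
ee_pos: [0.6009, 0.3033, 0.2344]
tcp_rot: [-0.0, 0.878, 0.478, -0.001]
contact_force: [-0.5, 0.5, -0.6]
gripper_width: 1.001
```

```bash
python3 - <<'E'
from h import *
go([.602,.3025,.116],57)
rgb,d=ctrl.read_camera("wrist");cv2.imwrite("pics/wr1.png",rgb[:,:,::-1])
rgb,d=ctrl.read_camera("scene");cv2.imwrite("pics/sc1.png",cv2.resize(rgb[40:180,200:400],None,fx=4,fy=4)[:,:,::-1])
E
```

```text
t 1.23 pos [0.6009 0.3033 0.2344] az 57.13 tilt [-0.001 -0.    -1.   ] F [-0.5  0.5 -0.6] w 1.001
units [0.   0.05 3.95] turn 0.02 q [ 0.41  0.57  1.07  0.    1.5  -0.58]
```

View pics/wr1.png

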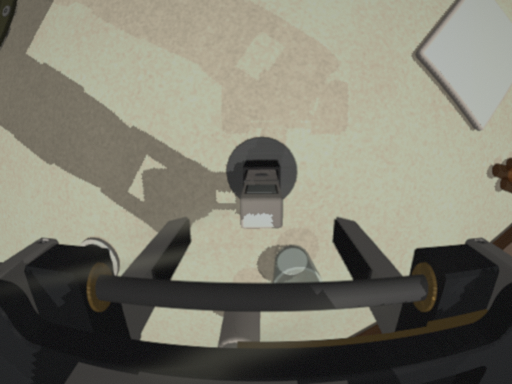

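View pics/sc1.png

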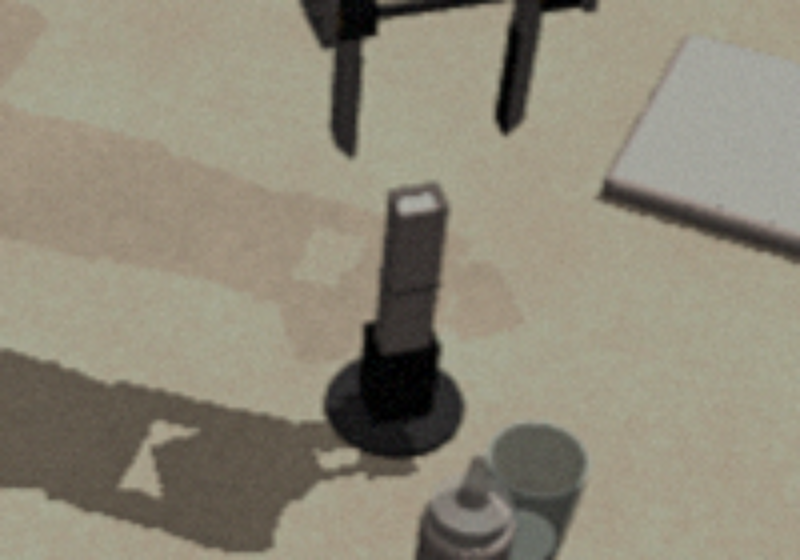

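The wand top sits at wrist pixels (241–281, about 198–228). It is centred between the fingers and square to the jaws, and its display faces the camera side. I'm descending now.

Request:
carry_out(plan=[1,0,0.05,0.8,0,1,0,0.05,1.6,0,1,0,0.05,2.4,0,1,0,0.05,3.2,0,1,0,0.05,3.95,0,1,0,0.05,3.95,0,1,0,0.05,3.95,0])

```text
clock: 1.92
ee_pos: [0.6008, 0.304, 0.117]
tcp_rot: [-0.0, 0.878, 0.479, -0.001]
contact_force: [-0.0, 0.5, 0.2]
gripper_width: 1.002
```

Request:
carry_out(plan=[0.3,0,0,0,0,0.3,0,0,0,0,0.2,0,0,0,0,0.2,0,0,0,0,0.2,0,0,0,0,0.2,0,0,0,0], force=10)

```text
clock: 2.42
ee_pos: [0.6018, 0.3033, 0.1172]
tcp_rot: [0.0, 0.878, 0.479, 0.0]
contact_force: [-0.0, -0.7, -0.4]
gripper_width: 0.61
```

Request:
carry_out(plan=[0.2,0,0,0,0,0.2,0,0,0,0,0.2,0,0,0,0,0.2,0,0,0,0,0.2,0,0,0,0,0.2,0,0,0,0])

```text
clock: 2.92
ee_pos: [0.6017, 0.3033, 0.1169]
tcp_rot: [0.0, 0.878, 0.479, -0.0]
contact_force: [0.3, -1.1, 0.0]
gripper_width: 0.363
```

Request:
carry_out(plan=[0,0,0,0,0,0,0,0,0,0,0,0,0,0,0,0,0,0,0,0], force=40)

```text
clock: 3.25
ee_pos: [0.6017, 0.3033, 0.1169]
tcp_rot: [0.0, 0.878, 0.479, -0.0]
contact_force: [1.3, 0.6, -0.8]
gripper_width: 0.36
```

Request:
carry_out(plan=[0,0,0,-0.5,0,0,0,0,-1,0,0,0,0,-1.6,0,0,0,0,-2.2,0,0,0,0,-2.8,0,0,0,0,-3.35,0,0,0,0,-3.35,0,0,0,0,-3.35,0])

```text
clock: 3.92
ee_pos: [0.6018, 0.3034, 0.2175]
tcp_rot: [0.0, 0.878, 0.479, 0.0]
contact_force: [0.2, 0.2, -2.1]
gripper_width: 0.36
```

```bash
python3 - <<'E'
from h import *
go([.5757,-.0154,.217],57)
rgb,d=ctrl.read_camera("side");cv2.imwrite("pics/si2.png",cv2.resize(rgb[60:220,100:300],None,fx=4,fy=3.7)[:,:,::-1])
E
```

```text
t 3.92 pos [0.6018 0.3034 0.2175] az 57.23 tilt [ 0.001  0.    -1.   ] F [ 0.2  0.2 -2.1] w 0.36
units [-9.41  5.02  0.01] turn 0.04 q [ 0.41  0.58  1.1   0.    1.46 -0.59]
```

View pics/si2.png

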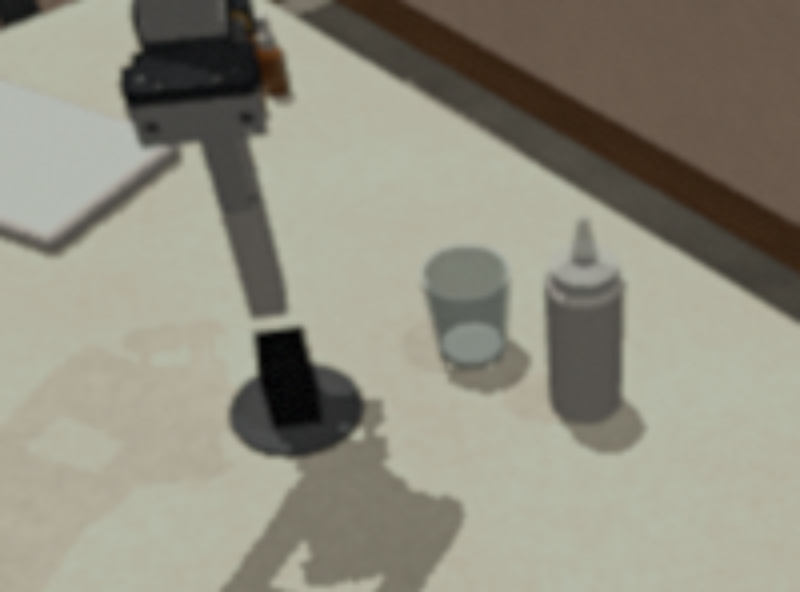

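The wand is out. The lens end, at (268,318) in the crop, is above the socket rim at (280,332). Next is the disc.

Request:
carry_out(plan=[0,-0.6,0.3,0,0,0,-1.6,0.85,0,0,0,-2.7,1.45,0,0,0,-3.8,2.05,0,0,0,-4.9,2.6,0,0,0,-6,3.2,0,0,0,-7,3.75,0,0,0,-7.9,4.2,0,0])

```text
clock: 4.63
ee_pos: [0.5784, 0.0337, 0.2158]
tcp_rot: [-0.0, 0.878, 0.479, -0.001]
contact_force: [0.5, 0.9, -0.6]
gripper_width: 0.358
```

Request:
carry_out(plan=[0,-0.7,0.35,0,0,0,-1.2,0.65,0,0,0,-1.5,0.82,0,0,0,-1.5,0.82,0,0,0,-1.5,0.82,0,0])

```text
clock: 5.05
ee_pos: [0.5755, -0.015, 0.2167]
tcp_rot: [-0.0, 0.878, 0.479, -0.0]
contact_force: [-1.0, 1.1, -1.1]
gripper_width: 0.362
```

```bash
python3 - <<'E'
from h import *
import pickle
go([.5757,-.0154,.217],57)
D={}
for n in ["scene","side"]:
    rgb,d=ctrl.read_camera(n);i=ctrl.camera_info(n);D[n]=(rgb,d,i)
    cv2.imwrite(f"pics/{n}3.png",cv2.resize(rgb[90:230,150:320] if n=="scene" else rgb[130:270,170:340],None,fx=4.2,fy=4.2)[:,:,::-1])
pickle.dump(D,open("d3.pkl","wb"))
E
```

```text
t 5.05 pos [ 0.5755 -0.015   0.2167] az 57.2 tilt [-0.001  0.    -1.   ] F [-1.   1.1 -1.1] w 0.362
units [-0.01  0.01 -0.01] turn 0.03 q [-0.09  0.35  1.43  0.    1.36 -1.09]
```

View pics/scene3.png

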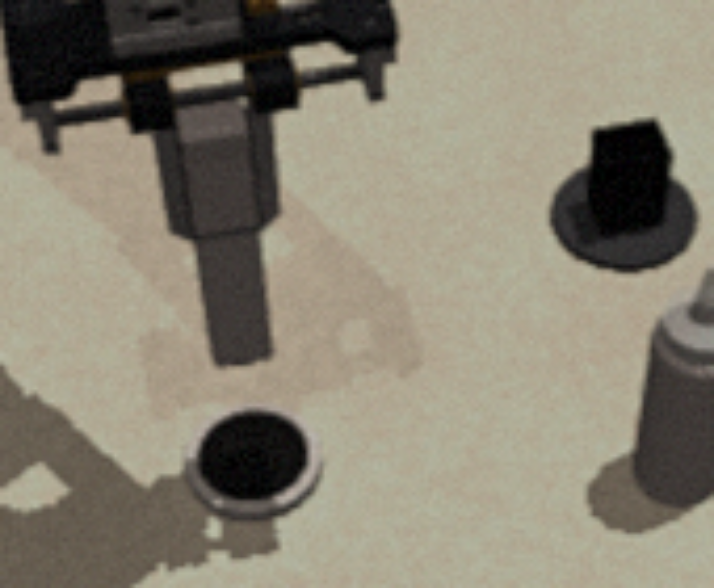

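View pics/side3.png

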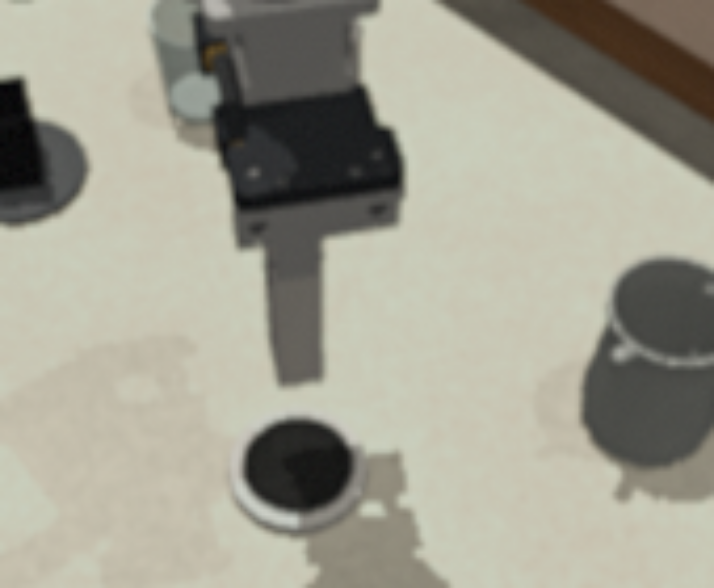

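```bash
python3 - <<'E'
from h import *
import pickle
D=pickle.load(open("d3.pkl","rb"))
for n in D:
    rgb,d,i=D[n];W=cloud(rgb,d,i)
    m=(d>0)&(np.hypot(W[...,0]-.5755,W[...,1]+.015)<.045)&(W[...,2]>.05)&(W[...,2]<.19)
    p=W[m];print(n,len(p),"zmin",np.percentile(p[:,2],[0.5,2]))
    for a,b in [(.115,.135),(.15,.17),(.17,.19)]:
        q=p[(p[:,2]>a)&(p[:,2]<b)];print(a,np.percentile(q[:,:2],[3,50,97],axis=0).round(4).tolist())
    print([proj(i,[.5757,-.0154,z]).round(1) for z in (.012,.112)])
E
```

```text
scene 314 zmin [0.11645118 0.11907987]
0.115 [[0.5766, -0.0333], [0.587, -0.0201], [0.5946, -0.007]]
0.15 [[0.5739, -0.0332], [0.5859, -0.0215], [0.5951, -0.0072]]
0.17 [[0.5759, -0.0325], [0.587, -0.0202], [0.5951, -0.0056]]
[array([209.7, 198.9]), array([206.5, 174. ])]
side 251 zmin [0.1183473  0.11994567]
0.115 [[0.5586, -0.0347], [0.5674, -0.0282], [0.5775, -0.0042]]
0.15 [[0.5594, -0.0349], [0.5679, -0.0278], [0.5777, 0.0009]]
0.17 [[0.5595, -0.0347], [0.5676, -0.028], [0.5783, -0.0112]]
[array([240.5, 240.3]), array([239.6, 217.6])]
```

The wand is upright: its face positions agree across heights. It is centred over the disc, with the lens end at z≈0.112–0.116. I'll hold here for more than 2 s.

Request:
carry_out(plan=[0,0,0,0,0,0,0,0,0,0,0,0,0,0,0,0,0,0,0,0,0,0,0,0,0,0,0,0,0,0,0,0,0,0,0,0,0,0,0,0])

```text
clock: 5.82
ee_pos: [0.5757, -0.0153, 0.2175]
tcp_rot: [0.0, 0.878, 0.479, 0.0]
contact_force: [-0.9, 0.5, -1.8]
gripper_width: 0.361
```

Request:
carry_out(plan=[0,0,0,0,0,0,0,0,0,0,0,0,0,0,0,0,0,0,0,0,0,0,0,0,0,0,0,0,0,0,0,0,0,0,0,0,0,0,0,0])

```text
clock: 6.48
ee_pos: [0.5757, -0.0153, 0.2175]
tcp_rot: [0.0, 0.878, 0.479, 0.0]
contact_force: [-0.4, 0.3, -1.3]
gripper_width: 0.357
```

Request:
carry_out(plan=[0,0,0,0,0,0,0,0,0,0,0,0,0,0,0,0,0,0,0,0,0,0,0,0,0,0,0,0,0,0,0,0,0,0,0,0,0,0,0,0])

```text
clock: 7.15
ee_pos: [0.5757, -0.0153, 0.2175]
tcp_rot: [0.0, 0.878, 0.479, 0.0]
contact_force: [-0.3, -0.2, -1.3]
gripper_width: 0.356
```

Request:
carry_out(plan=[0,0,0,0,0,0,0,0,0,0,0,0,0,0,0,0,0,0,0,0,0,0,0,0,0,0,0,0,0,0,0,0,0,0,0,0,0,0,0,0])

```text
clock: 7.82
ee_pos: [0.5757, -0.0153, 0.2175]
tcp_rot: [0.0, 0.878, 0.479, 0.0]
contact_force: [-0.1, 0.5, -1.0]
gripper_width: 0.358
```

```bash
python3 - <<'E'
from h import *
go([.5,.13,.217],57)
E
```

```text
t 7.82 pos [ 0.5757 -0.0153  0.2175] az 57.23 tilt [ 0. -0. -1.] F [-0.1  0.5 -1. ] w 0.358
units [ 2.71 -4.74  0.02] turn 0.04 q [-0.09  0.35  1.43 -0.    1.36 -1.09]
```

Request:
carry_out(plan=[0,0.5,-0.8,0,0,0,1,-1.7,0,0,0,1.5,-2.7,0,0,0,2.1,-3.7,0,0,0,2.6,-4.5,0.4,0,0,2.7,-4.7,1,0,0,2.7,-4.7,1.7,0,0,2.7,-4.7,2.3,0])

```text
clock: 8.48
ee_pos: [0.5005, 0.1298, 0.1476]
tcp_rot: [0.0, 0.878, 0.48, 0.0]
contact_force: [-0.8, 0.2, -2.0]
gripper_width: 0.359
```

Request:
carry_out(plan=[0,0,0,0.7,0,0,0,0,1.2,0,0,0,0,1.35,0,0,0,0,1.35,0,0,0,0,1.35,0])

```text
clock: 8.9
ee_pos: [0.5013, 0.1292, 0.1087]
tcp_rot: [0.0, 0.878, 0.479, 0.0]
contact_force: [-0.4, -0.9, -0.5]
gripper_width: 0.362
```

```bash
python3 - <<'E'
from h import *
go([.5,.13,.103],57)
E
```

```text
t 8.9 pos [0.5013 0.1292 0.1087] az 57.22 tilt [ 0.001  0.    -1.   ] F [-0.4 -0.9 -0.5] w 0.362
units [-0.   -0.05  0.19] turn 0.04 q [ 0.18  0.33  1.72  0.    1.09 -0.82]
```

Loosen the grip and press lightly onto the counter, then start the arc.

Request:
carry_out(plan=[0,0,0,0,0,0,0,0,0.08,0,0,0,0,0.16,0,0,0,0,0.22,0,0,0,0,0.22,0,0,0,0,0.22,0], force=5)

```text
clock: 9.4
ee_pos: [0.5014, 0.1292, 0.1019]
tcp_rot: [0.0, 0.878, 0.479, 0.001]
contact_force: [1.7, 0.3, 3.3]
gripper_width: 0.362
```

Request:
carry_out(plan=[0,0,-0.14,0,0,0,0,-0.27,0,0,0,0,-0.4,0,0,0,0,-0.54,0,0,0,0,-0.68,0,0,0,0,-0.81,0.02,0,0,0,-0.95,0.03,0,0,0,-1.08,0.05,0])

```text
clock: 10.07
ee_pos: [0.4732, 0.1469, 0.0998]
tcp_rot: [0.0, 0.878, 0.479, -0.0]
contact_force: [0.3, -0.3, 1.6]
gripper_width: 0.361
```

```bash
python3 - <<'E'
from h import *
go([.5,.13,.103],57)
for n in ["scene","side"]:
    rgb,d=ctrl.read_camera(n)
    cv2.imwrite(f"pics/{n}4.png",cv2.resize(rgb[50:210,150:350] if n=="scene" else rgb[100:260,90:290],None,fx=3.5,fy=3.5)[:,:,::-1])
E
```

```text
t 10.07 pos [0.4732 0.1469 0.0998] az 57.23 tilt [-0. -0. -1.] F [ 0.3 -0.3  1.6] w 0.361
units [ 0.01  1.05 -0.11] turn 0.04 q [ 0.23  0.3   1.79 -0.    1.06 -0.77]
```

View pics/scene4.png

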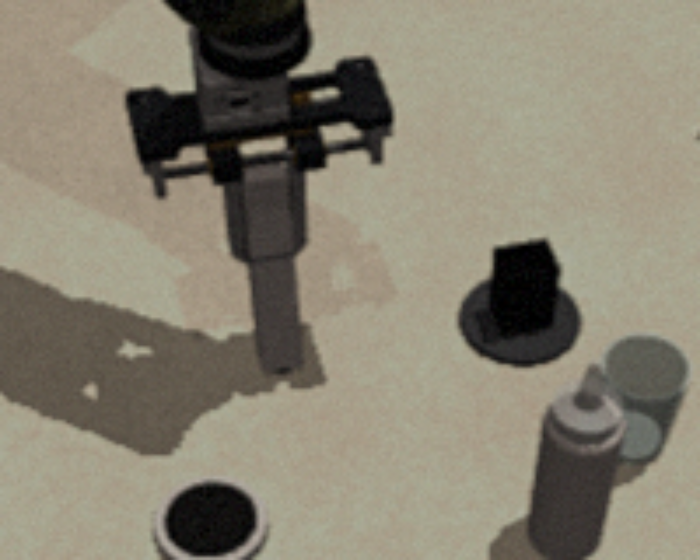

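View pics/side4.png

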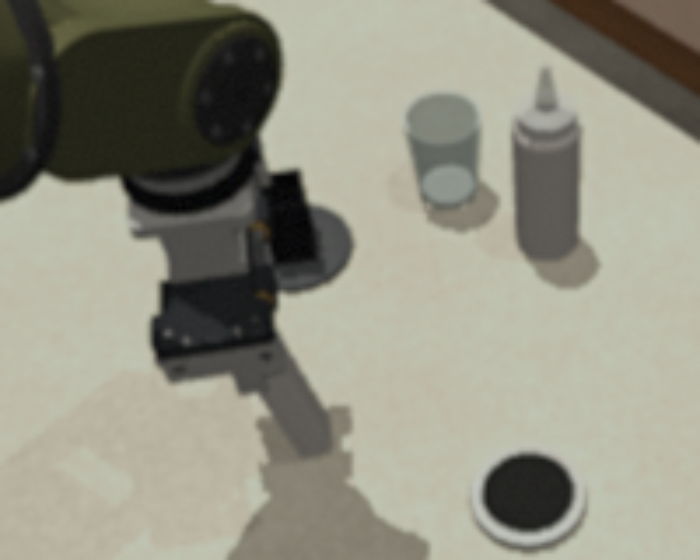

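The pivot works: the wand is leaning with its lens corner planted. I'll continue the arc to about 45°, then clamp.

Request:
carry_out(plan=[0,0,-0.27,0.05,0,0,0,-0.53,0.12,0,0,0,-0.79,0.21,0,0,0,-1.04,0.31,0,0,0,-1.28,0.43,0,0,0,-1.52,0.56,0,0,0,-1.75,0.71,0,0,0,-1.97,0.88,0])

```text
clock: 10.83
ee_pos: [0.4233, 0.1792, 0.0731]
tcp_rot: [-0.0, 0.878, 0.479, 0.0]
contact_force: [-1.7, 0.9, 4.1]
gripper_width: 0.36
```

Request:
carry_out(plan=[0,0,-0.02,0.03,0,0,0,-0.02,0.03,0,0,0,-0.02,0.03,0,0,0,-0.02,0.03,0], force=45)

```text
clock: 11.17
ee_pos: [0.4232, 0.1793, 0.0724]
tcp_rot: [-0.0, 0.878, 0.479, -0.0]
contact_force: [-2.5, 1.8, 6.7]
gripper_width: 0.361
```

```bash
python3 - <<'E'
from h import *
go([.447,-.188,.206],57)
for n in ["scene","side"]:
    rgb,d=ctrl.read_camera(n)
    cv2.imwrite(f"pics/{n}5.png",cv2.resize(rgb[50:210,150:350] if n=="scene" else rgb[100:260,90:290],None,fx=3.5,fy=3.5)[:,:,::-1])
E
```

```text
t 11.17 pos [0.4232 0.1793 0.0724] az 57.24 tilt [-0.  0. -1.] F [-2.5  1.8  6.7] w 0.361
units [-9.87  7.29 -4.46] turn 0.04 q [ 0.32  0.27  1.9   0.    0.97 -0.68]
```

View pics/scene5.png

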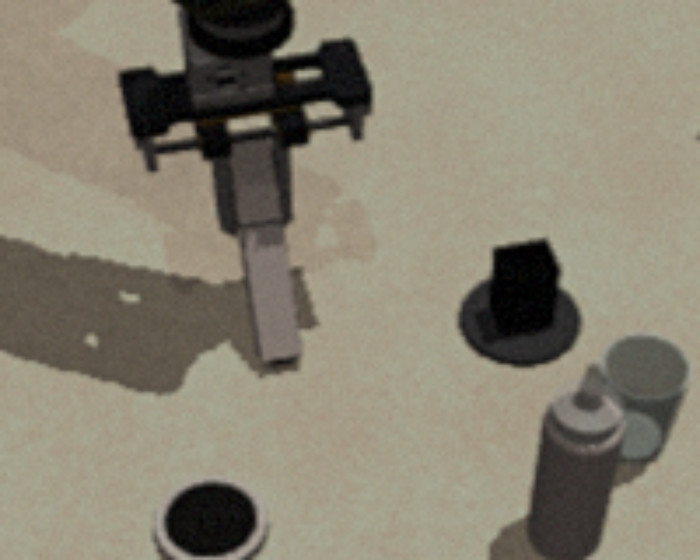

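View pics/side5.png

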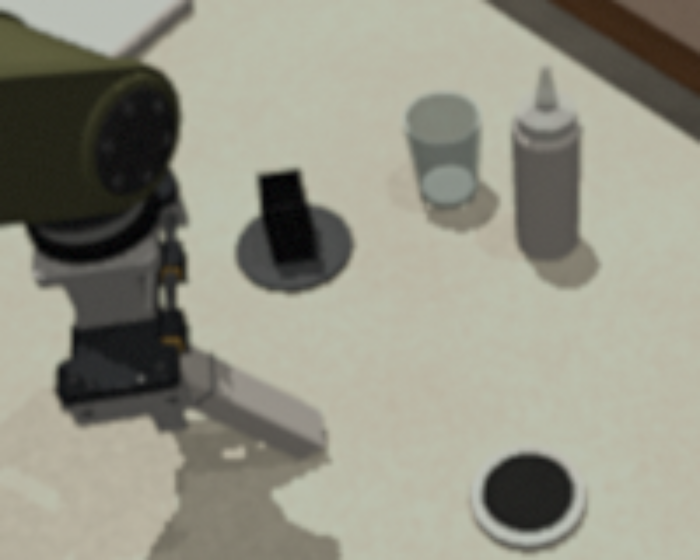

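The wand now leans at roughly 45° in the jaws. I'll lift it and measure the angle and nose position in free air.

Request:
carry_out(plan=[0,0,0,-0.4,0,0,0,0,-1.1,0,0,0,0,-2,0,0,0,0,-3,0,0,0,0,-4,0,0,0,0,-5,0,0,0,0,-5.3,0,0,0,0,-5.3,0])

```text
clock: 11.93
ee_pos: [0.424, 0.1792, 0.2327]
tcp_rot: [0.0, 0.878, 0.479, 0.001]
contact_force: [0.1, -0.3, -1.7]
gripper_width: 0.36
```

```bash
cat > meas.py <<'E'
from h import *
import pickle,sys
s,R=st();go(s["ee_pos"]);T=s["ee_pos"];g=T-R[:,2]*.019
D={}
for n in ["scene","side"]:
    rgb,d=ctrl.read_camera(n);i=ctrl.camera_info(n);D[n]=(rgb,d,i)
    W=cloud(rgb,d,i);X=(W-T)@R  # tool coords
    m=(d>0)&(abs(X[...,0])<.019)&(X[...,1]>.012)&(X[...,1]<.14)&(X[...,2]<.13)&(X[...,2]>-.03)
    m=cv2.erode(m.astype(np.uint8),np.ones((2,2)))>0
    p=X[m]; print(n,len(p),np.percentile(p,[1,50,99],axis=0).round(3).tolist())
    # upper face: fit line to y-z via binned
    f=cv2.fitLine(p[:,1:].astype(np.float32),cv2.DIST_HUBER,0,.01,.01).ravel()
    print("  angle from vertical",np.degrees(np.arctan2(f[0],f[1])), "pt",f[2:]," spread",np.std((p[:,1:]-f[2:])@[-f[1],f[0]]))
    a=(p[:,1:]-f[2:])@f[:2];print("  far end along",np.percentile(a,[99,99.8]), (f[2:]+np.percentile(a,99.5)*f[:2]))
    ys,xs=np.where(m);y0,x0=max(0,ys.mean()-80),max(0,xs.mean()-100);y0,x0=int(y0),int(x0)
    c=rgb[y0:y0+160,x0:x0+200];print("  crop",x0,y0);cv2.imwrite(f"pics/{n}{sys.argv[1]}.png",cv2.resize(c,None,fx=3.5,fy=3.5)[:,:,::-1])
pickle.dump(D,open(f"d{sys.argv[1]}.pkl","wb"))
E
python3 meas.py 6
```

```text
t 11.93 pos [0.424  0.1792 0.2327] az 57.23 tilt [ 0.003  0.001 -1.   ] F [ 0.1 -0.3 -1.7] w 0.36
units [0. 0. 0.] turn None q [ 0.32  0.07  1.72 -0.    1.34 -0.68]
scene 575 [[-0.014, 0.033, -0.027], [0.002, 0.064, 0.014], [0.018, 0.093, 0.06]]
  angle from vertical 35.363216 pt [0.06332307 0.01436679]  spread 0.002075437263178523
  far end along [0.05312122 0.05410652] [0.09445967 0.05823986]
  crop 124 7
side 763 [[-0.019, 0.017, -0.026], [-0.015, 0.055, 0.014], [0.012, 0.093, 0.065]]
  angle from vertical 37.50426 pt [0.05124665 0.00387379]  spread 0.007486749919347682
  far end along [0.06761741 0.07407555] [0.09333258 0.0587128 ]
  crop 49 95
```

View pics/scene6.png

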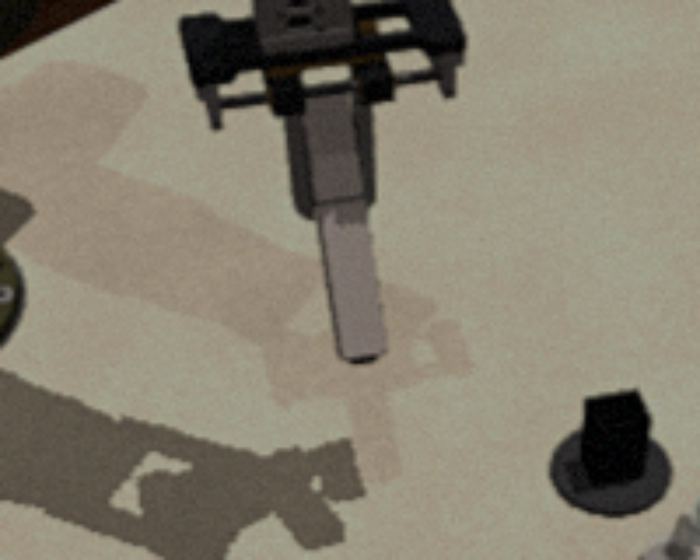

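View pics/side6.png

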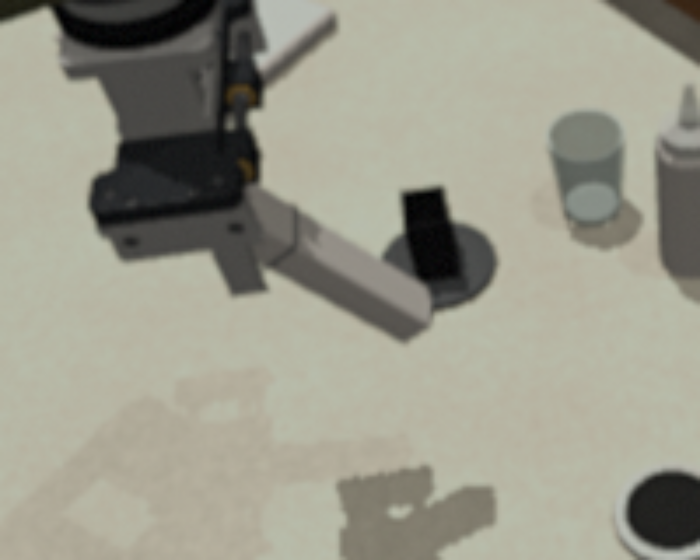

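```bash
python3 - <<'E'
from h import *
import pickle
D=pickle.load(open("d6.pkl","rb"));s,R=st();T=s["ee_pos"]
for n in D:
    rgb,d,i=D[n];W=cloud(rgb,d,i);X=(W-T)@R
    m=(d>0)&(abs(X[...,0])<.012)&(X[...,1]>.0)&(X[...,1]<.14)&(X[...,2]<.13)&(X[...,2]>-.06)
    p=X[m]
    for y in np.arange(.0,.11,.01):
        q=p[(p[:,1]>=y)&(p[:,1]<y+.01)]
        if len(q)>3: print(n,y.round(3),len(q),"z",np.percentile(q[:,2],[5,25,50,75,95]).round(4))
E
```

```text
scene 0.01 61 z [-0.0591 -0.0572 -0.0554 -0.0511 -0.0458]
scene 0.02 74 z [-0.0506 -0.0459 -0.042  -0.0383 -0.0327]
scene 0.03 72 z [-0.0373 -0.0324 -0.0287 -0.025  -0.021 ]
scene 0.04 70 z [-0.0238 -0.0193 -0.0149 -0.0112 -0.0075]
scene 0.05 73 z [-0.0094 -0.0055 -0.0012  0.0027  0.0065]
scene 0.06 66 z [0.0049 0.0085 0.0119 0.0161 0.0194]
scene 0.07 71 z [0.0175 0.0212 0.0263 0.0298 0.0336]
scene 0.08 69 z [0.0319 0.0364 0.0399 0.045  0.0516]
scene 0.09 36 z [0.0421 0.0469 0.0498 0.0533 0.057 ]
side 0.01 30 z [-0.0576 -0.0552 -0.0528 -0.0512 -0.0484]
side 0.02 60 z [-0.0499 -0.0459 -0.043  -0.0397 -0.0363]
side 0.03 56 z [-0.0363 -0.0324 -0.0294 -0.0258 -0.0231]
side 0.04 55 z [-0.0215 -0.0184 -0.0148 -0.0115 -0.0089]
side 0.05 51 z [-0.0061 -0.0041 -0.0009  0.0024  0.0058]
side 0.06 51 z [0.0056 0.009  0.0127 0.0162 0.0192]
side 0.07 47 z [0.0205 0.0233 0.0262 0.0299 0.0328]
side 0.08 49 z [0.0343 0.0372 0.0412 0.0434 0.0467]
side 0.09 25 z [0.0485 0.0496 0.052  0.0533 0.0612]
```

```bash
python3 - <<'E'
from h import *
rgb,d=ctrl.read_camera("wrist");cv2.imwrite("pics/wr6.png",cv2.resize(rgb,None,fx=1.5,fy=1.5)[:,:,::-1])
np.savez("w6.npz",rgb=rgb,d=d)
E
```

```text
(no output)
```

View pics/wr6.png

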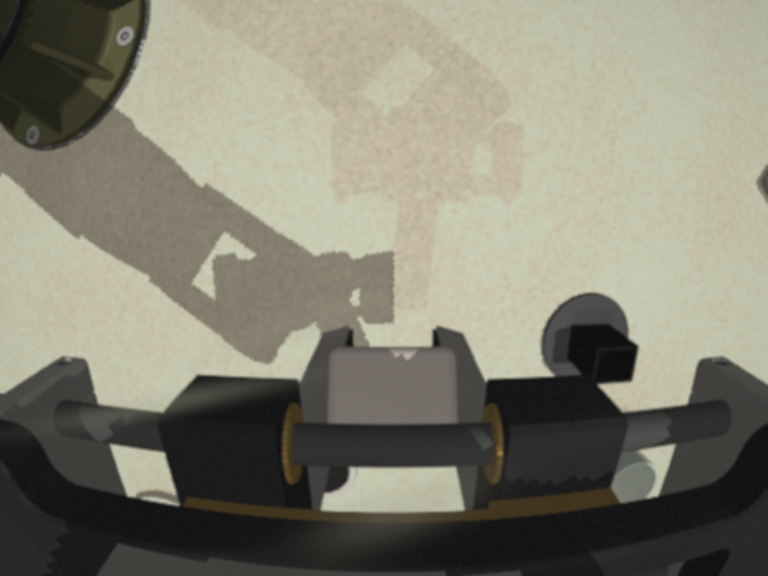

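```bash
python3 - <<'E'
from h import *
z=np.load("w6.npz");d=z["d"];i=ctrl.camera_info("wrist");K=i["intrinsics"];M=i["T_tool_cam"]
def pt(u,v):
    dx,dy=u-K[0,2],v-K[1,2];r=np.hypot(dx,dy);th=r/K[0,0]
    ray=np.array([dx/r*np.sin(th),dy/r*np.sin(th),np.cos(th)]);ray/=ray[2]
    p=ray*d[v,u];return (M[:3,:3]@p+M[:3,3]).round(4)
for u in (225,262,300):
  for v in range(226,292,5): print(u,v,pt(u,v))
print("rod",pt(262,295),pt(262,303))
E
```

```text
225 226 [-0.0205 -0.0086 -0.0187]
225 231 [-0.0196 -0.0086 -0.0265]
225 236 [-0.0135 -0.0251 -0.0737]
225 241 [-0.0134 -0.0235 -0.075 ]
225 246 [-0.0133 -0.022  -0.0765]
225 251 [-0.0132 -0.0208 -0.0783]
225 256 [-0.0131 -0.0192 -0.0794]
225 261 [-0.0132 -0.0169 -0.0793]
225 266 [-0.0131 -0.0156 -0.0809]
225 271 [-0.0131 -0.0141 -0.0821]
225 276 [-0.0129 -0.013  -0.0841]
225 281 [-0.0129 -0.0113 -0.0849]
225 286 [-0.0088 -0.0279 -0.1149]
225 291 [-0.0088 -0.0265 -0.1151]
262 226 [0.0018 0.0837 0.2279]
262 231 [ 0.001  -0.0261 -0.0708]
262 236 [ 0.001  -0.0253 -0.0739]
262 241 [ 0.001  -0.0238 -0.0755]
262 246 [ 0.001  -0.0226 -0.0774]
262 251 [ 0.001  -0.0206 -0.0777]
262 256 [ 0.001  -0.0186 -0.0779]
262 261 [ 0.001  -0.0175 -0.08  ]
262 266 [ 0.001  -0.016  -0.0813]
262 271 [ 0.001  -0.0141 -0.0819]
262 276 [ 0.001  -0.0121 -0.0822]
262 281 [ 0.0009 -0.0115 -0.0849]
262 286 [ 0.0009 -0.0273 -0.1137]
262 291 [ 0.0009 -0.0266 -0.1151]
300 226 [ 0.0234 -0.0085 -0.0184]
300 231 [ 0.0224 -0.0086 -0.0266]
300 236 [ 0.0158 -0.0253 -0.0743]
300 241 [ 0.0157 -0.0236 -0.0754]
300 246 [ 0.0157 -0.0219 -0.0761]
300 251 [ 0.0157 -0.0202 -0.0771]
300 256 [ 0.0155 -0.0188 -0.0788]
300 261 [ 0.0156 -0.0169 -0.0793]
300 266 [ 0.0153 -0.0159 -0.0816]
300 271 [ 0.0154 -0.0139 -0.0818]
300 276 [ 0.0154 -0.0123 -0.0829]
300 281 [ 0.0153 -0.0108 -0.0842]
300 286 [ 0.011  -0.0269 -0.1132]
300 291 [ 0.0108 -0.0266 -0.1153]
rod [ 0.0009 -0.0253 -0.115 ] [ 0.0009 -0.0242 -0.1171]
```

The wrist view shows the wand's top end under the rod. Depth puts the lean at about 37–39°, because the fingers slid a little while turning. I'll set the lens corner back on the same spot and lean it about 8° more.

Request:
carry_out(plan=[0,0,0,1,0,0,0,0,2.2,0,0,0,0,3.4,0,0,0,0,4.4,0,0,0,0,4.9,0,0,0,0,5.15,0,0,0,0,5.28,0,0,0,0,5.28,0])

```text
clock: 12.75
ee_pos: [0.4232, 0.1789, 0.0725]
tcp_rot: [-0.0, 0.878, 0.479, -0.001]
contact_force: [0.1, -0.0, -2.1]
gripper_width: 0.362
```

Request:
carry_out(plan=[0,0,0,0,0,0,0,-0.13,0.1,0,0,0,-0.27,0.2,0,0,0,-0.4,0.3,0,0,0,-0.54,0.42,0,0,0,-0.66,0.53,0,0,0,-0.68,0.55,0,0,0,-0.68,0.55,0], force=5)

```text
clock: 13.42
ee_pos: [0.406, 0.1902, 0.0564]
tcp_rot: [-0.0, 0.878, 0.479, -0.0]
contact_force: [0.6, -0.4, -0.9]
gripper_width: 0.363
```

Request:
carry_out(plan=[0,0,0,0,0,0,0,0,0,0,0,0,0,0,0,0,0,0,0,0], force=45)

```text
clock: 13.75
ee_pos: [0.4064, 0.1899, 0.0567]
tcp_rot: [0.0, 0.878, 0.479, -0.0]
contact_force: [-0.6, -0.1, -2.2]
gripper_width: 0.364
```

Request:
carry_out(plan=[0,0,0,-0.4,0,0,0,0,-1.1,0,0,0,0,-2,0,0,0,0,-3,0,0,0,0,-4,0,0,0,0,-5,0,0,0,0,-5.3,0,0,0,0,-5.3,0])

```text
clock: 14.42
ee_pos: [0.4072, 0.1903, 0.2175]
tcp_rot: [0.0, 0.878, 0.479, 0.002]
contact_force: [0.1, -0.2, -1.8]
gripper_width: 0.358
```

```bash
cat > m2.py <<'E'
from h import *
def meas():
    s,R=st();T=s["ee_pos"];go(T);out=[]
    for n in ["scene","side"]:
        rgb,d=ctrl.read_camera(n);i=ctrl.camera_info(n);cv2.imwrite(f"pics/m_{n}_{s['clock']:.1f}.png",rgb[:,:,::-1])
        W=cloud(rgb,d,i);X=(W-T)@R
        m=(d>0)&(abs(X[...,0])<.011)&(X[...,1]>.03)&(X[...,1]<.14)&(X[...,2]<.11)&(X[...,2]>-.06)
        p=X[m];f=cv2.fitLine(p[:,1:].astype(np.float32),cv2.DIST_HUBER,0,.001,.001).ravel()
        if f[0]<0:f=np.r_[-f[:2],f[2:]]
        a=(p[:,1:]-f[2:])@f[:2]
        print(n,len(p),"tilt",np.degrees(np.arctan2(f[0],f[1])).round(2),"end upper",(f[2:]+np.percentile(a,99)*f[:2]).round(4),"pt",f[2:].round(4))
    rgb,d=ctrl.read_camera("wrist");cv2.imwrite(f"pics/m_wrist_{s['clock']:.1f}.png",rgb[:,:,::-1])
    i=ctrl.camera_info("wrist");K=i["intrinsics"];M=i["T_tool_cam"]
    v,u=np.mgrid[0:384,0:512];dx,dy=u-K[0,2],v-K[1,2];r=np.hypot(dx,dy)+1e-9;th=r/K[0,0]
    ray=np.stack([dx/r*np.tan(th),dy/r*np.tan(th),np.ones_like(r)],-1);P=(ray*d[...,None])@M[:3,:3].T+M[:3,3]
    m=(d>0)&(abs(P[...,0]-.001)<.011)&(P[...,2]>-.1)&(P[...,2]<-.01)&(abs(P[...,1])<.08)
    p=P[m];f=cv2.fitLine(p[:,1:].astype(np.float32),cv2.DIST_HUBER,0,.001,.001).ravel()
    if f[0]<0:f=np.r_[-f[:2],f[2:]]
    a=(p[:,1:]-f[2:])@f[:2];tl=np.arctan2(-f[1],f[0])
    lo=f[2:]+np.percentile(a,1)*f[:2];c=lo+.013*f[:2]
    print("wrist",len(p),"end-face tilt",np.degrees(tl).round(2),"lower edge",lo.round(4),"top ctr",c.round(4),"pts",np.percentile(a,[1,99]).round(4))
meas()
E
python3 m2.py
```

```text
t 14.42 pos [0.4072 0.1903 0.2175] az 57.22 tilt [ 0.004  0.001 -1.   ] F [ 0.1 -0.2 -1.8] w 0.358
units [0. 0. 0.] turn None q [ 0.36  0.06  1.78  0.    1.3  -0.64]
scene 436 tilt 46.3 end upper [0.1135 0.0388] pt [ 0.0672 -0.0054]
side 364 tilt 46.18 end upper [0.1158 0.0429] pt [0.0779 0.0065]
wrist 3892 end-face tilt -35.77 lower edge [-0.0227 -0.0791] top ctr [-0.0121 -0.0715] pts [-0.0095  0.0974]
```

```bash
python3 -c "
from h import *
go([.4292,-.1772,.187],57.2)"
```

```text
t 14.57 pos [0.4058 0.1898 0.2138] az 57.23 tilt [-0.002 -0.001 -1.   ] F [-1.   1.2 -1.2] w 0.361
units [-9.86  7.28  0.9 ] turn 0.0 q [ 0.36  0.06  1.78 -0.    1.3  -0.64]
```

View pics/m_side_14.4.png

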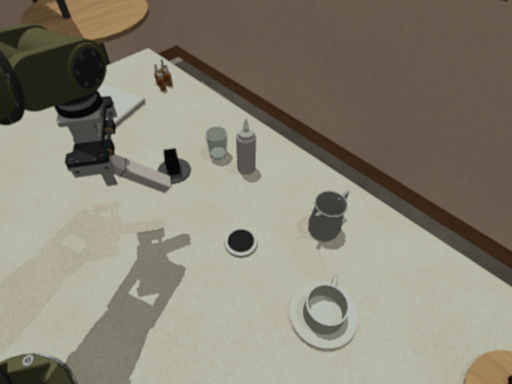

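View pics/m_wrist_14.4.png

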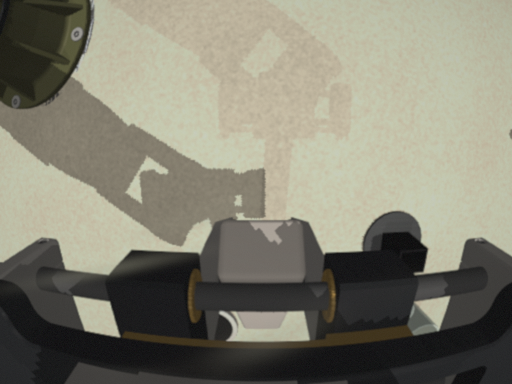

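The side view shows the wand aslant, with the nose at (168,186), clear of everything. The tilt reads 46° from both cameras. I'm moving towards the cup, holding height until near it.

Request:
carry_out(plan=[0,-0.5,0.4,0,0,0,-1.3,1,0,0,0,-2.3,1.7,0,0,0,-3.3,2.4,0,0,0,-4.3,3.1,0,0,0,-5.3,3.9,0,0,0,-6.3,4.6,0,0,0,-7.2,5.3,0,0], force=55)

```text
clock: 15.23
ee_pos: [0.4222, -0.0796, 0.2139]
tcp_rot: [-0.001, 0.878, 0.479, -0.001]
contact_force: [1.1, 0.9, -1.6]
gripper_width: 0.358
```

Request:
carry_out(plan=[0,-0.8,0.6,0,0,0,-1.5,1.1,0,0,0,-2.1,1.5,0,0,0,-2.6,1.8,0,0,0,-2.66,1.8,0.2,0,0,-2.66,1.8,0.2,0,0,-2.66,1.8,0.2,0,0,-2.66,1.8,0.2,0])

```text
clock: 15.9
ee_pos: [0.4252, -0.173, 0.2091]
tcp_rot: [-0.001, 0.878, 0.479, -0.0]
contact_force: [0.4, 1.2, -0.9]
gripper_width: 0.359
```

Request:
carry_out(plan=[0,0,0,0,0,0,0,0,0,0,0,0,0,0,0])

```text
clock: 16.15
ee_pos: [0.4255, -0.1736, 0.2098]
tcp_rot: [0.0, 0.878, 0.479, 0.0]
contact_force: [0.0, 0.2, -1.3]
gripper_width: 0.363
```

```bash
python3 m2.py; ls pics | tail -3;python3 - <<'E'
import cv2,glob
E
```

```text
t 16.15 pos [ 0.4255 -0.1736  0.2098] az 57.27 tilt [ 0. -0. -1.] F [ 0.   0.2 -1.3] w 0.363
units [0. 0. 0.] turn None q [-0.47  0.09  1.76  0.    1.29 -1.47]
scene 610 tilt 45.85 end upper [0.1124 0.0389] pt [ 0.0682 -0.004 ]
side 378 tilt 46.23 end upper [0.1123 0.0366] pt [0.077  0.0028]
wrist 3901 end-face tilt -36.94 lower edge [-0.022  -0.0796] top ctr [-0.0116 -0.0718] pts [-0.022   0.0846]
wr1.png
wr6.png
wrist0.png
```

```bash
python3 - <<'E'
from h import *
s,R=st();T=s["ee_pos"];go(T)
for n in ["scene","side"]:
    rgb,d=ctrl.read_camera(n);i=ctrl.camera_info(n);W=cloud(rgb,d,i);X=(W-T)@R
    m=(d>0)&(abs(X[...,0])<.035)&(X[...,1]>.03)&(X[...,1]<.13)&(X[...,2]<.08)&(X[...,2]>-.06)
    up=np.stack([X[...,1]*.694-X[...,2]*.72,X[...,1]*.72+X[...,2]*.694],-1)
    for lo,hi in ((.02,.05),(.06,.09)):
        q=m&(up[...,1]>lo)&(up[...,1]<hi);h=np.median(up[q][:,0]);k=q&(abs(up[...,0]-h)<.004)
        print(n,"face perp",h.round(4),"x",np.percentile(X[k][:,0],[2,50,98]).round(4))
    k=m&(abs(up[...,0]-h)<.005);print(" end along",np.percentile(up[k][:,1],[97,99,99.7]).round(4))
    for nm,p in (("rim",[.5797,-.2742,.067]),("nose",T+R@[0,.104,.048])): print(nm,proj(i,p).round(1))
    c=rgb[200:320,50:200] if n=="scene" else rgb[180:340,220:400]
    cv2.imwrite(f"pics/{n}8.png",cv2.resize(c,None,fx=4,fy=3.6)[:,:,::-1])
nose=np.array([.104,.048]);z=.067+.1*.694;dist=.104+.072
al=np.radians(147.25);print("target TCP",.5797+dist*np.cos(al),-.2742+dist*np.sin(al),z+.048)
go([.5797+dist*np.cos(al),-.2742+dist*np.sin(al),z+.048],57.25)
E
```

```text
t 16.3 pos [ 0.4254 -0.1738  0.2097] az 57.24 tilt [ 0. -0. -1.] F [-0.6 -0.7 -1.7] w 0.355
units [0. 0. 0.] turn None q [-0.47  0.09  1.76  0.    1.29 -1.47]
scene face perp 0.0499 x [-0.014   0.0029  0.0185]
scene face perp 0.0503 x [-0.014   0.0029  0.0187]
 end along [0.1032 0.1069 0.1084]
rim [122.2 253.6]
nose [110.  199.4]
side face perp 0.0511 x [-0.0161 -0.0013  0.0159]
side face perp 0.051 x [-0.0162 -0.0017  0.0159]
 end along [0.1032 0.1057 0.107 ]
rim [327.1 302.2]
nose [294.5 290.6]
target TCP 0.43167713371826694 -0.17898849303923306 0.1844
t 16.4 pos [ 0.4254 -0.1739  0.2097] az 57.23 tilt [ 0. -0. -1.] F [-0.2  1.  -2.2] w 0.36
units [-0.03  0.27  0.84] turn -0.0 q [-0.47  0.09  1.76 -0.    1.29 -1.47]
```

View pics/side8.png

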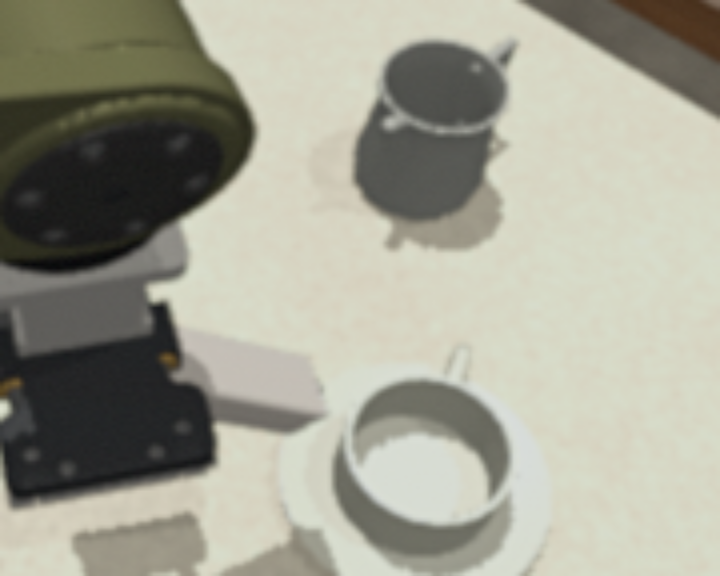

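View pics/scene8.png

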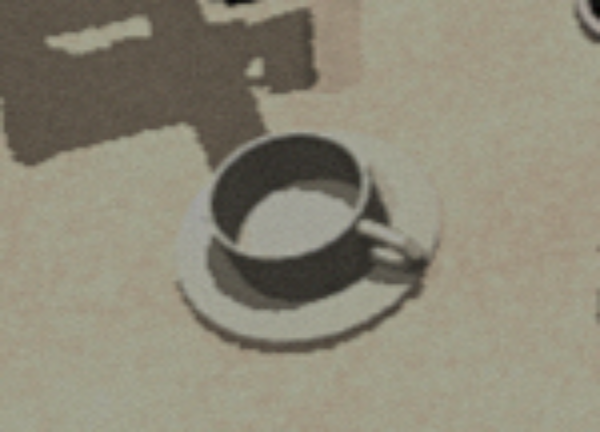

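Both views agree on the nose location. In the side crop the nose is at (300,420), left of and above the cup rim at (430,450), with clear space between them. This is the final small approach.

Request:
carry_out(plan=[0,0,0.1,0.2,0,0,0,0.2,0.45,0,0,-0.03,0.27,0.7,0,0,-0.03,0.27,0.84,0,0,-0.03,0.27,0.84,0,0,-0.03,0.27,0.84,0,0,-0.03,0.27,0.84,0,0,-0.03,0.27,0.84,0])

```text
clock: 17.07
ee_pos: [0.4318, -0.1792, 0.1848]
tcp_rot: [0.0, 0.878, 0.479, 0.0]
contact_force: [-0.0, -0.8, -1.6]
gripper_width: 0.359
```

Request:
carry_out(plan=[0,0,0,0,0,0,0,0,0,0,0,0,0,0,0,0,0,0,0,0,0,0,0,0,0,0,0,0,0,0])

```text
clock: 17.57
ee_pos: [0.4317, -0.1791, 0.1845]
tcp_rot: [0.0, 0.878, 0.479, 0.0]
contact_force: [0.4, 0.2, -1.1]
gripper_width: 0.358
```

```bash
python3 m2.py; python3 - <<'E'
from h import *
s,R=st();T=s["ee_pos"];go(T)
rim=np.array([.5797,-.2742,.067])
for n in ["scene","side"]:
    rgb,d=ctrl.read_camera(n);i=ctrl.camera_info(n);W=cloud(rgb,d,i);X=(W-T)@R
    m=(d>0)&(abs(X[...,0])<.03)&(X[...,1]>.03)&(X[...,1]<.125)&(X[...,2]<.07)&(X[...,2]>-.06)
    up=np.stack([X[...,1]*.694-X[...,2]*.72,X[...,1]*.72+X[...,2]*.694],-1)
    k=m&(abs(up[...,0]-.0505)<.005);e=np.percentile(up[k][:,1],99.3)
    nose=np.array([0,(.0375)*.694+e*.72,-.0375*.72+e*.694]);N=T+R@nose;v=rim-N
    ax=R@[0,.72,.694];print(n,"nose",N.round(4),"dist",np.linalg.norm(v).round(4),"axis miss",np.linalg.norm(v-ax*(v@ax)).round(4))
    mm=(d>0)&(np.hypot(W[...,0]-rim[0],W[...,1]-rim[1])<.055)&(W[...,2]>.058)&(W[...,2]<.075);p=W[mm]
    A=np.c_[2*p[:,:2],np.ones(len(p))];q=np.linalg.lstsq(A,(p[:,:2]**2).sum(1),rcond=None)[0];print(" cup now",q[:2].round(4))
    cv2.imwrite(f"pics/{n}9.png",rgb[:,:,::-1])
E
```

```text
t 17.57 pos [ 0.4317 -0.1791  0.1845] az 57.23 tilt [ 0. -0. -1.] F [ 0.4  0.2 -1.1] w 0.358
units [0. 0. 0.] turn None q [-0.47  0.13  1.77 -0.    1.23 -1.47]
scene 577 tilt 45.81 end upper [0.1122 0.039 ] pt [ 0.0714 -0.0007]
side 353 tilt 46.22 end upper [0.1118 0.0362] pt [0.0781 0.0039]
wrist 3897 end-face tilt -35.75 lower edge [-0.0226 -0.0791] top ctr [-0.0121 -0.0715] pts [-0.0095  0.0975]
t 17.72 pos [ 0.4317 -0.1791  0.1845] az 57.23 tilt [ 0. -0. -1.] F [-0.3  0.5 -1. ] w 0.359
units [0. 0. 0.] turn None q [-0.47  0.13  1.77 -0.    1.23 -1.47]
scene nose [ 0.518  -0.2347  0.1376] dist 0.1018 axis miss 0.0002
 cup now [ 0.5792 -0.2734]
side nose [ 0.5178 -0.2346  0.1378] dist 0.102 axis miss 0.0002
 cup now [ 0.578  -0.2762]
```

View pics/side9.png

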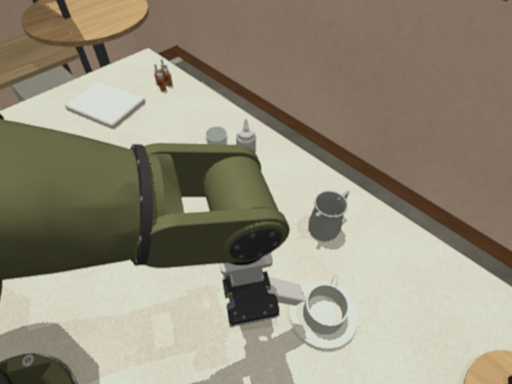

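View pics/scene9.png

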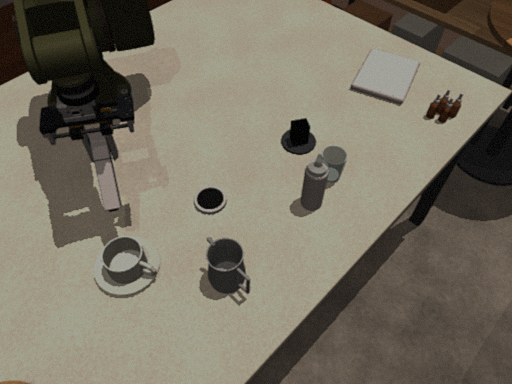

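The nose is at scene pixel (112,205) and points at the cup mouth at (124,248). The cup, saucer and bystanders are unmoved. I'll hold a moment longer, then hand in.

Request:
carry_out(plan=[0,0,0,0,0,0,0,0,0,0,0,0,0,0,0,0,0,0,0,0,0,0,0,0,0,0,0,0,0,0,0,0,0,0,0,0,0,0,0,0])

```text
clock: 18.48
ee_pos: [0.4317, -0.1791, 0.1844]
tcp_rot: [0.0, 0.878, 0.479, -0.0]
contact_force: [-1.2, -0.2, -1.1]
gripper_width: 0.362
```

```bash
python3 m2.py; python3 -c "
from h import *
go([.4317,-.179,.1845]);print(ctrl.finish_job())"
```

```text
t 18.48 pos [ 0.4317 -0.1791  0.1844] az 57.23 tilt [ 0. -0. -1.] F [-1.2 -0.2 -1.1] w 0.362
units [0. 0. 0.] turn None q [-0.47  0.13  1.77 -0.    1.23 -1.47]
scene 589 tilt 46.1 end upper [0.1126 0.0387] pt [ 0.0705 -0.0019]
side 353 tilt 46.39 end upper [0.1118 0.0361] pt [0.078  0.0039]
wrist 3905 end-face tilt -35.74 lower edge [-0.0227 -0.0791] top ctr [-0.0121 -0.0715] pts [-0.0095  0.0974]
t 18.63 pos [ 0.4317 -0.1791  0.1845] az 57.23 tilt [-0. -0. -1.] F [-0.1 -0.1 -1.9] w 0.361
units [ 0. -0. -0.] turn None q [-0.47  0.13  1.77 -0.    1.23 -1.47]
the job is handed in; nothing more can be done
None
```

The job is handed in at 18.6 s, with the arm still holding the thermometer aslant and aimed at the cup.

**Disc check:** I drew the thermometer straight up out of the stand. I held it upright over the middle of the disc for about 2.7 s, with the lens about 10 cm above it.

**Tipping:** The tool itself could not be tilted, so I loosened the grip to 5 N. I stood the lens corner on bare counter and leaned the thermometer over in the jaws. The first try reached only about 37–39° because the fingers slid on it, so I did it a second time and clamped it again.

**Final pose:**
- **Tilt:** about 46° from upright in both the scene and side cameras, and steady over about 1 s.
- **Distance:** the lens is about 10.2 cm from the middle of the cup mouth.
- **Aim:** by calculation the lens axis passes within 1 mm of the cup's middle. That uses the average of two camera readings that differ by about 3 mm, so the true error could be a few millimetres.
- **Surroundings:** the wrist force is only about the thermometer's weight. The cup reads where it was to within about 2 mm, and in the last pictures the other things look unmoved.

**Check that disagreed:** my automatic wrist-camera estimate of the tilt gave a wrong value (-36°). The fit had picked up parts of the gripper, so I ignored it and relied on the other two cameras.

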